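# Ring up four sprued wax-ups for investing

### The job

The wax-ups are sprued and ready for investing: stand each of the four steel casting rings over the wax-up on the rubber crucible former of its own size, smallest ring on the smallest former and so on up to the largest, so that it encloses the wax and sits flat on the former's flange. Lower the rings gently rather than dropping them, never touch the wax with a ring or the gripper, and leave the two plaster jaw models where they stand.

Things in the scene. Friction and masses are not known exactly. Their poses are not given: they have to be found in the camera images.
- ring_small: The smallest of the four plain steel casting rings: an upright tube open at both ends, 34 mm outside diameter, 30 mm inside (wall 2 mm), 55 mm tall, about 70 g. Loose, standing on the bench. Origin: on its axis at its lower edge; z up along the axis.
- ring_medium: The second smallest of the four plain steel casting rings: an upright tube open at both ends, 43 mm outside diameter, 39 mm inside (wall 2 mm), 55 mm tall, about 88 g. Loose, standing on the bench. Origin: on its axis at its lower edge; z up along the axis.
- ring_large: The second largest of the four plain steel casting rings: an upright tube open at both ends, 52 mm outside diameter, 48 mm inside (wall 2 mm), 55 mm tall, about 107 g. Loose, standing on the bench. Origin: on its axis at its lower edge; z up along the axis.
- ring_xlarge: The largest of the four plain steel casting rings: an upright tube open at both ends, 61 mm outside diameter, 57 mm inside (wall 2 mm), 55 mm tall, about 125 g. Loose, standing on the bench. Origin: on its axis at its lower edge; z up along the axis.
- wax_small: Green wax-up (one crown, up to 5 mm off the axis, top 41 mm above the bench) on the smallest dark grey rubber former, fixed: round flange 44 mm wide, 10 mm thick, with a tapered boss (22 mm wide at its foot, 13 mm tall). The 34 mm ring goes over wax and boss with 4 mm play all round and stands on the flange. Origin: on the former's axis at bench level; z up; a row of crowns runs along y.
- wax_medium: Green wax-up (two separate crowns side by side, up to 10 mm off the axis, top 41 mm above the bench) on the second smallest dark grey rubber former, fixed: round flange 53 mm wide, 10 mm thick, with a tapered boss (31 mm wide at its foot, 13 mm tall). The 43 mm ring goes over wax and boss with 4 mm play all round and stands on the flange. Origin: on the former's axis at bench level; z up; a row of crowns runs along y.
- wax_large: Green wax-up (a straight bridge of three crowns in a row, up to 13 mm off the axis, top 41 mm above the bench) on the second largest dark grey rubber former, fixed: round flange 62 mm wide, 10 mm thick, with a tapered boss (40 mm wide at its foot, 13 mm tall). The 52 mm ring goes over wax and boss with 4 mm play all round and stands on the flange. Origin: on the former's axis at bench level; z up; a row of crowns runs along y.
- wax_xlarge: Green wax-up (a curved bridge of four crowns in a row, up to 18 mm off the axis, top 41 mm above the bench) on the largest dark grey rubber former, fixed: round flange 71 mm wide, 10 mm thick, with a tapered boss (49 mm wide at its foot, 13 mm tall). The 61 mm ring goes over wax and boss with 4 mm play all round and stands on the flange. Origin: on the former's axis at bench level; z up; a row of crowns runs along y.
- model_upper: Cream plaster model of an upper jaw: D-shaped solid plinth about 54 x 58 mm with an arch of teeth, 27 mm tall, loose on the bench, not to be disturbed. Origin: centre of its underside; its front teeth point to -x.
- model_lower: Tan plaster model of a lower jaw: horseshoe plinth about 50 x 58 mm with an arch of teeth, 27 mm tall, loose on the bench, not to be disturbed. Origin: centre of its underside; its front teeth point to -x.

How it is judged:
At the end, for the whole second after the job is handed in: Every ring stands upright (within about 3 degrees) and at rest on the flange of the former of its own size: its axis within 8 mm of the former's, its lower edge 10 mm (give or take 3 mm) above the bench (horizontal distance between ring_small and wax_small below 0.008 m and z of ring_small in the frame of wax_small between 0.007 and 0.013 m and angle between each of ring_small, ring_medium, ring_large, ring_xlarge's own z axis and vertical below 0.06 rad and linear speed of each of ring_small, ring_medium, ring_large, ring_xlarge below 0.02 m/s and angular speed of each of ring_small, ring_medium, ring_large, ring_xlarge below 0.3 rad/s and horizontal distance between ring_medium and wax_medium below 0.008 m and z of ring_medium in the frame of wax_medium between 0.007 and 0.013 m and horizontal distance between ring_large and wax_large below 0.008 m and z of ring_large in the frame of wax_large between 0.007 and 0.013 m and horizontal distance between ring_xlarge and wax_xlarge below 0.008 m and z of ring_xlarge in the frame of wax_xlarge between 0.007 and 0.013 m); the robot touches nothing.
It fails at once if a ring, the fingers or the arm press on a wax-up with more than 1 N (contact force between any of ring_small, ring_medium, ring_large, ring_xlarge, the fingers, the arm and wax_small above 1 N or contact force between any of ring_small, ring_medium, ring_large, ring_xlarge, the fingers, the arm and wax_medium above 1 N or contact force between any of ring_small, ring_medium, ring_large, ring_xlarge, the fingers, the arm and wax_large above 1 N or contact force between any of ring_small, ring_medium, ring_large, ring_xlarge, the fingers, the arm and wax_xlarge above 1 N).
It fails at once if a ring falls onto its former (faster than 0.45 m/s in the last 25 mm) ((horizontal distance between ring_small and wax_small below 0.02 m and z of ring_small in the frame of wax_small below 0.035 m and linear speed of ring_small above 0.45 m/s) or (horizontal distance between ring_medium and wax_medium below 0.02 m and z of ring_medium in the frame of wax_medium below 0.035 m and linear speed of ring_medium above 0.45 m/s) or (horizontal distance between ring_large and wax_large below 0.02 m and z of ring_large in the frame of wax_large below 0.035 m and linear speed of ring_large above 0.45 m/s) or (horizontal distance between ring_xlarge and wax_xlarge below 0.02 m and z of ring_xlarge in the frame of wax_xlarge below 0.035 m and linear speed of ring_xlarge above 0.45 m/s)).
It fails at once if a plaster jaw model is shifted by more than 15 mm or tipped (distance of any of model_upper, model_lower from where it was at the start of the episode above 0.015 m or angle between any of model_upper, model_lower's own z axis and vertical above 0.25 rad).
It also fails if it takes over 104 s, if anything falls off the work surface, if the arm or the gripper's body presses on something with over 40 N, if the wrist force passes 120 N, or if a joint passes its speed limit or range.

### The arm

A 6-joint arm with a two-finger parallel gripper is mounted at the origin on the work surface. World frame = base frame: x ahead of the robot, y to its left, z up, the work surface at z = 0. Lengths are in m, angles in rad, forces in N, time in s.
With the tool pointing down it reaches from about 0.3 to 0.775 m from the base axis. Payload 14.6 kg.
Tool frame: the origin (TCP) lies on the centre line of the jaws, within the pads' length; the fingertips stand ahead of it and the grasp point (between the pads) lies 11 mm behind it (r.tcp_to_tips is the z of the fingertips in the tool frame, in m); z points along the fingers, y is the line along which they close (so a half turn about z gives the same grasp; the last joint's range is limited). The gripper opens to 85 mm and grips with 20 to 120 N. Pads are 22 mm wide; open, the fingers measure 114 mm over their backs; the gripper's body (76 mm by 85 mm) begins 54 mm behind the grasp point. The pads swing forward as they close: fully open they stand 13 mm farther back than shut.
Start: joints at [-1.372, 0.3, 1.521, -0, 1.321, -0.067], TCP at [0.144, -0.531, 0.217] pointing down, gripper open.
Joint ranges: [-3.03, 3.03], [-0.79, 2.21], [0.23, 2.52], [-1.04, 4.18], [0, 3.07], [-2.55, 2.55]. Speed limits (rad/s): [2.22, 2.22, 2.57, 3.14, 3.14, 3.14].

### API

Orientations are given as a rotation vector (axis times angle).
In Python, from plant import r, gripper_to, readout, viewer gives the robot as it stands. The module is installed in compiled form; this text tells all that it offers. Calls block until the motion is done:
- r.move_ptp(position, orientation): joint-space move of the TCP to a pose.
- r.movel(position, v=0.15, rot=None, guard=None): straight line of the TCP; rot=None keeps the orientation; v is the mean speed in m/s. With guard (N) it stops when the force on the tool has changed by that much, and returns True; else False.
- r.movej(angles): joint-space move.
- gripper_to(opening, squeeze=None): opening from 0.0 (shut) to 1.0 (fully open); squeeze is the grip in N (None keeps the last); returns when the fingers have stopped.
- r.sleep(seconds).
- r.inverse_kinematics(position, orientation): joint angles nearest the present ones, or None.
- readout.observe(): the state.
- viewer.read_camera(name): name is "side" or "top"; returns a dict with "pixels" (480x640x3 uint8, red, green, blue), "K" (3x3 intrinsics, pixels), "xyz" and "orientation" of the camera in the world. Camera axes: x right, y up, looking along -z (the intrinsics and any distortion apply to the point x, -y, -z); pixel columns grow to the right and rows downward; lengths in m; the calibration is good to about 2 mm. A picture is of the moment at which its call begins. There is no depth.
A pose or a line that the arm cannot do raises r.PlanningError and nothing moves.
- r.close_job(): hands the job in; it is judged then, once.
The state is a dict: "time_s": time; "qpos": joint angles; "joint_velocities": joint speeds; "joint_torque": joint torques, N m; "eef_pos": TCP position; "eef_rot": TCP orientation; "wrist_force": force on the tool from outside, world axes, zero at the start; "torque": the same for the moment, N m; "gripper_width": opening from 0.0 (shut) to 1.0 (fully open); "grip_force": force on a finger pad.
Only numpy, scipy, OpenCV 4.12 (cv2) and the standard library are available. Lean on these libraries where they do the work, as an engineer would, in place of code of your own. Each camera call takes 0.05 s, during which the arm holds its last target. There are 200 camera calls.

## Working session

There is one attempt and no reset: what is moved stays moved. The work goes in short steps, each a Python script; the robot and the scene stay as the last script left them, time stands still between calls to the robot, and variables do not carry over. Pictures are saved under pics/ and viewed, at most 14 in all, crops included, and the job is handed in when it is done.

```bash
mkdir -p pics; python3 - <<'E'
from plant import r, readout, viewer
import cv2
for n in("top","side"):
    c=viewer.read_camera(n); cv2.imwrite(f"pics/{n}0.png",c["pixels"][:,:,::-1]); print(n,c["K"],c["xyz"],c["orientation"],[k for k in c])
s=readout.observe(); print(s, r.tcp_to_tips)
E
```

```text
top [[484.46681112   0.         320.46018534]
 [  0.         484.46681112 239.91128559]
 [  0.           0.           1.        ]] [ 0.46882944 -0.01405566  0.99287416] [ 0.05270739 -0.02911165 -1.57549127] ['pixels', 'K', 'xyz', 'orientation']
side [[448.70567311   0.         317.53503286]
 [  0.         448.70567311 237.26096167]
 [  0.           0.           1.        ]] [0.11240374 0.55934194 0.64345327] [ 0.37848939 -1.07197833 -2.31859412] ['pixels', 'K', 'xyz', 'orientation']
{'time_s': 0.1, 'qpos': array([-1.37161033e+00,  3.00459182e-01,  1.52151700e+00,  7.95673311e-06,
        1.32071213e+00, -6.66216766e-02]), 'joint_velocities': array([ 0.00025282, -0.00245537, -0.00388079,  0.00052421, -0.0005808 ,
       -0.00011446]), 'joint_torque': array([ 6.34614298e-04, -5.44376779e+01, -3.62370837e+01, -1.00494497e-04,
        3.02167085e-03,  5.14517154e-06]), 'eef_pos': array([ 0.14442137, -0.53046483,  0.21615497]), 'eef_rot': array([-3.11280410e+00, -4.16153621e-01,  1.01875992e-04]), 'wrist_force': array([-0.27849933, -0.60744351,  0.41885751]), 'torque': array([0.06500488, 0.00964831, 0.03822321]), 'grip_force': 0.0, 'gripper_width': 1.0014498777286727} 0.008
```

View pics/top0.png

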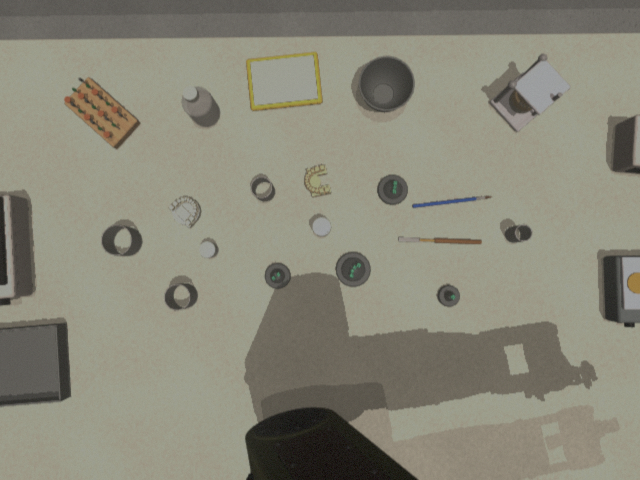

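View pics/side0.png

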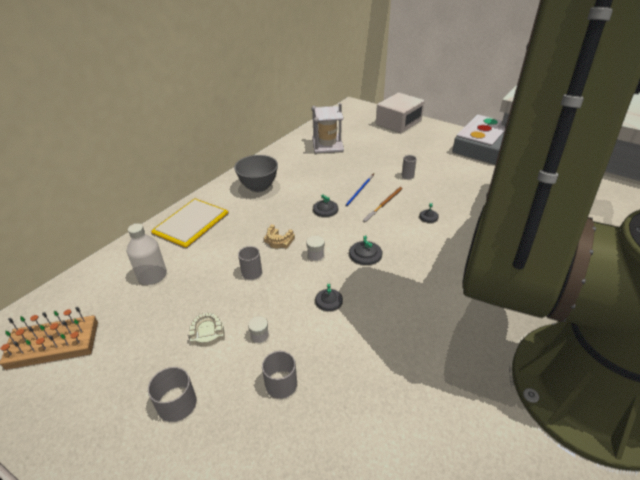

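Top view: rings xl (122,239), large (181,295), medium (262,188), small (518,233); formers xl (353,268), large (393,189), medium (278,275), small (448,295); jaw models at (185,210) and (317,180). I'll enlarge these spots to choose the edges to measure.

```bash
python3 - <<'E'
import cv2,numpy as np
im=cv2.imread("pics/top0.png")
P=[(122,239),(181,295),(262,188),(518,233),(353,268),(393,189),(278,275),(448,295)]
c=[cv2.resize(im[y-25:y+25,x-25:x+25],(200,200),interpolation=cv2.INTER_CUBIC) for x,y in P]
m=np.vstack([np.hstack(c[:4]),np.hstack(c[4:])]); cv2.imwrite("pics/m.png",cv2.convertScaleAbs(m,alpha=1.5))
E
```

```text
(no output)
```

View pics/m.png

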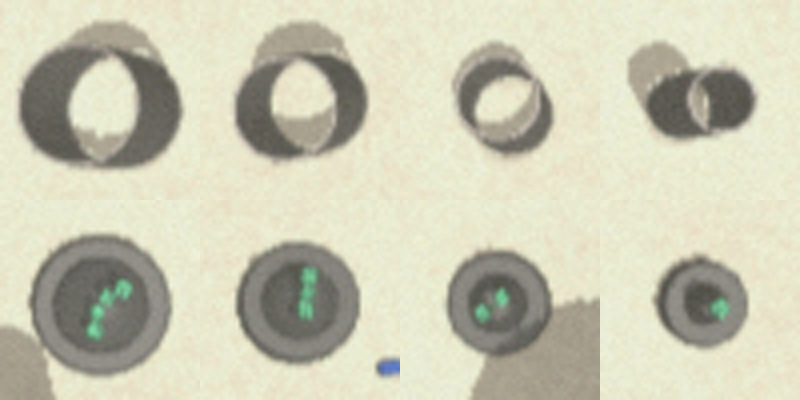

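Montage: ring walls and formers are neutral dark grey. Bench and shadows are warmer and lighter, so a grey-level plus warmth mask should separate them.

```bash
cat > h.py <<'E'
import cv2,numpy as np
from scipy.spatial.transform import Rotation as R
from scipy.optimize import least_squares
def cast(c,uv,z):
    uv=np.atleast_2d(uv).astype(float); K=c["K"]
    d=np.c_[(uv[:,0]-K[0,2])/K[0,0],-(uv[:,1]-K[1,2])/K[1,1],-np.ones(len(uv))]
    d=R.from_rotvec(c["orientation"]).apply(d); o=np.array(c["xyz"])
    return (o+d*((z-o[2])/d[:,2])[:,None])[:,:2]
def mask(im,p,h=26,thr=85):
    w=cv2.resize(im[p[1]-h:p[1]+h,p[0]-h:p[0]+h],None,fx=4,fy=4,interpolation=cv2.INTER_CUBIC).astype(int)
    m=((w.max(2)<thr+25)&(w[:,:,0]-w[:,:,2]<8)).astype(np.uint8)
    m|=((w[:,:,1]-w[:,:,0])>25).astype(np.uint8)
    m=cv2.morphologyEx(m,cv2.MORPH_OPEN,np.ones((5,5)))
    cs=max(cv2.findContours(m,cv2.RETR_EXTERNAL,cv2.CHAIN_APPROX_NONE)[0],key=cv2.contourArea)
    hu=cs[:,0]; return (hu+.5)/4-.5+np.array(p)-h, m
def fit(P,r=None):
    c0=P.mean(0)
    if r: s=least_squares(lambda x:np.hypot(*(P-x).T)-r,c0,loss="soft_l1",f_scale=.001); return s.x,r
    s=least_squares(lambda x:np.hypot(*(P-x[:2]).T)-x[2],[*c0,.03],loss="soft_l1",f_scale=.001); return s.x[:2],s.x[2]
def ring(c,p,r):
    uv,m=mask(c["pixels"],p); o=np.array(c["xyz"])[:2]; out=[]
    for z,sg in((.055,1),(0.,-1)):
        P=cast(c,uv,z); d=P.mean(0)-o; d/=np.hypot(*d)
        for _ in range(3):
            k=P.mean(0) if _==0 else x
            S=P[sg*((P-k)@d)>(.02 if _==0 else .25*r)]
            x,_r=fit(S,r)
        out.append(x)
    return np.array(out)
def former(c,p):
    uv,m=mask(c["pixels"],p); return fit(cast(c,uv,.005))
RP=dict(xl=((122,239),.0305),l=((181,295),.026),m=((262,188),.0215),s=((518,233),.017))
FP=dict(xl=((353,268),.0355),l=((393,189),.031),m=((278,275),.0265),s=((448,295),.022))
E
python3 - <<'E'
from h import *
from plant import viewer
c=viewer.read_camera("top")
for p in((340,260),(353,282),(355,275),(130,300),(330,300),(110,240)): print(c["pixels"][p[1],p[0]])
for n in RP:
    a=ring(c,*RP[n]); f=former(c,FP[n][0]); print(n,a.round(4).tolist(),"former",f[0].round(4),"r",round(f[1],4),FP[n][1])
ms=[cv2.resize(mask(c["pixels"],v[0])[1]*255,(190,190)) for D in(RP,FP) for v in D.values()]
cv2.imwrite("pics/mm.png",np.vstack([np.hstack(ms[:4]),np.hstack(ms[4:])]))
E
```

```text
[94 93 89]
[96 95 91]
[77 78 72]
[157 156 139]
[109 101  90]
[67 66 60]h.py:17: RuntimeWarning: Mean of empty slice.
  c0=P.mean(0)
  ret = um.true_divide(
Traceback (most recent call last):
  File "h.py", line 27, in ring
    x,_r=fit(S,r)
         ~~~^^^^^
  File "h.py", line 18, in fit
    if r: s=least_squares(lambda x:np.hypot(*(P-x).T)-r,c0,loss="soft_l1",f_scale=.001); return s.x,r
            ~~~~~~~~~~~~~^^^^^^^^^^^^^^^^^^^^^^^^^^^^^^^^^^^^^^^^^^^^^^^^^^^^^^^^^^^^^^
ValueError: Initial guess is outside of provided bounds
```

```bash
sed -i 's/    m=((w.max(2)<thr+25).*/    w=cv2.GaussianBlur(w.astype(np.float32),(0,0),2); m=((w.max(2)<118)\&((w[:,:,0]-w[:,:,2]<13)|(w.max(2)<85))).astype(np.uint8)/; s/(.02 if _==0 else .25\*r)/.25*r/' h.py
cat > m1.py <<'E'
from h import *
from plant import viewer
c=viewer.read_camera("top")
for n in RP:
    a=ring(c,*RP[n]); f=former(c,FP[n][0]); print(n,a.round(4).tolist(),"former",f[0].round(4),"r",round(f[1],4),FP[n][1])
ms=[cv2.resize(mask(c["pixels"],v[0])[1]*255,(190,190)) for D in(RP,FP) for v in D.values()]
cv2.imwrite("pics/mm.png",np.vstack([np.hstack(ms[:4]),np.hstack(ms[4:])]))
E
python3 m1.py
```

```text
xl [[0.5201, 0.3971], [0.5211, 0.4002]] former [ 0.461  -0.0645] r 0.0353 0.0355h.py:17: RuntimeWarning: Mean of empty slice.
  c0=P.mean(0)
  ret = um.true_divide(
Traceback (most recent call last):
  File "m1.py", line 5, in <module>
    a=ring(c,*RP[n]); f=former(c,FP[n][0]); print(n,a.round(4).tolist(),"former",f[0].round(4),"r",round(f[1],4),FP[n][1])
  File "h.py", line 27, in ring
    x,_r=fit(S,r)
         ~~~^^^^^
  File "h.py", line 18, in fit
    if r: s=least_squares(lambda x:np.hypot(*(P-x).T)-r,c0,loss="soft_l1",f_scale=.001); return s.x,r
            ~~~~~~~~~~~~~^^^^^^^^^^^^^^^^^^^^^^^^^^^^^^^^^^^^^^^^^^^^^^^^^^^^^^^^^^^^^^
ValueError: Initial guess is outside of provided bounds
```

```bash
python3 - <<'E'
s=open("h.py").read()
s=s.replace("    cs=max(cv2.findContours(m,cv2.RETR_EXTERNAL,cv2.CHAIN_APPROX_NONE)[0],key=cv2.contourArea)\n    hu=cs[:,0]",
"""    cs=[k for k in cv2.findContours(m,cv2.RETR_EXTERNAL,cv2.CHAIN_APPROX_NONE)[0] if cv2.contourArea(k)>500]
    h0=cv2.convexHull(np.vstack(cs)); t=np.zeros_like(m); cv2.fillPoly(t,[h0],1)
    hu=cv2.findContours(t,cv2.RETR_EXTERNAL,cv2.CHAIN_APPROX_NONE)[0][0][:,0]; m=m+t""").replace("def fit(P,r=None):\n    c0=P.mean(0)","def fit(P,r=None,c0=None):\n    c0=P.mean(0) if c0 is None else c0")
i=s.index("        for _ in range(3)"); j=s.index("        out.append")
s=s[:i]+"""        x=P[np.argmax(sg*(P@d))]-sg*d*r
        for _ in range(4): x,_r=fit(P[sg*((P-x)@d)>.15*r],r,x)
"""+s[j:]
open("h.py","w").write(s)
E
sed -i 's/\*255,(190/*127,(190/' m1.py; python3 m1.py
```

```text
xl [[0.5201, 0.3972], [0.521, 0.4]] former [ 0.4611 -0.0645] r 0.0356 0.0355
l [[0.4096, 0.2769], [0.409, 0.2802]] former [ 0.6235 -0.1466] r 0.0312 0.031
m [[0.6215, 0.1144], [0.6232, 0.1167]] former [0.4483 0.089 ] r 0.0267 0.0265
s [[0.5296, -0.3892], [0.5305, -0.3918]] former [ 0.4069 -0.2566] r 0.0224 0.022
```

View pics/mm.png

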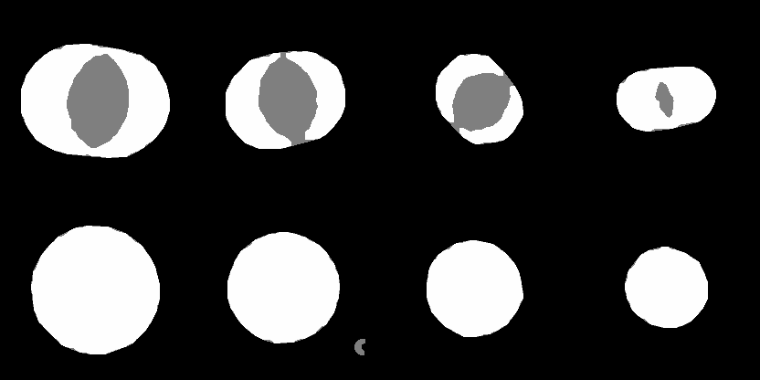

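All eight are found: flange radii match to 0.4 mm, and top and bottom ring circles agree to about 3 mm. Now I'll centre the xl ring by squeezing along two directions. Then I'll measure it again, to calibrate the camera against the robot.

```bash
cat > a.py <<'E'
from h import *
from plant import r,gripper_to,readout,viewer
RING=dict(xl=(.5206,.3986),l=(.4093,.2786),m=(.6224,.1156),s=(.5300,-.3905))
FORM=dict(xl=(.4611,-.0645),l=(.6235,-.1466),m=(.4483,.0890),s=(.4069,-.2566))
DIA=dict(xl=.061,l=.052,m=.043,s=.034)
ZG=.031
def rot(xy,q6): # tool down, last joint about q6
    psi=np.arctan2(xy[1],xy[0])+np.pi/2-q6
    return (R.from_euler("z",psi)*R.from_euler("x",np.pi)).as_rotvec()
A=np.pi/4
def st(t=""):
    s=readout.observe(); print(t,"t",round(s["time_s"],1),"p",s["eef_pos"].round(4),"w",round(s["gripper_width"]*85,1),"g",round(s["grip_force"],1),"F",s["wrist_force"].round(1)); return s
def centre(n,xy):
    op=min(1,(DIA[n]+.02)/.085); x=list(xy)
    r.move_ptp(x+[ZG+.09],rot(xy,A)); gripper_to(op)
    r.movel(x+[ZG],v=.15); gripper_to(0,25); st("c1"); gripper_to(op)
    r.movel(x+[ZG+.045],v=.2); r.move_ptp(x+[ZG+.045],rot(xy,-A)); r.movel(x+[ZG],v=.15); gripper_to(0,25); st("c2")
def place(n,fx):
    fx=list(fx); p=readout.observe()["eef_pos"]; gripper_to(0,45)
    r.movel([p[0],p[1],ZG+.12],v=.2)
    s=st("lifted")
    r.move_ptp(fx+[ZG+.10],rot(fx,-A)); r.sleep(.2); st("over")
def lower(n,fx):
    fx=list(fx); r.movel(fx+[ZG+.018],v=.12); g=r.movel(fx+[ZG+.008],v=.02,guard=4); st(f"down {g}")
    gripper_to(min(1,(DIA[n]+.02)/.085)); r.movel(fx+[ZG+.11],v=.2)
E
python3 - <<'E'
from a import *
xy=RING["xl"]; centre("xl",xy); gripper_to(.95); r.movel([*xy,.16],v=.25)
r.move_ptp([.36,.10,.25],rot((.36,.1),-A)); st()
c=viewer.read_camera("top"); cv2.imwrite("pics/t1.png",c["pixels"][:,:,::-1])
print(ring(c,*RP["xl"]).round(4))
E
```

```text
c1 t 5.1 p [0.5211 0.399  0.0325] w 58.0 g 26.1 F [-1.2 -1.3  5.4]
c2 t 8.0 p [0.5213 0.399  0.033 ] w 59.0 g 25.2 F [-2.7 -1.2  7.3]
 t 10.3 p [0.3604 0.1004 0.2498] w 80.4 g 0.0 F [ 0.6  0.3 -0.2]
[[0.5221 0.3973]
 [0.5231 0.4005]]
```

View pics/t1.png

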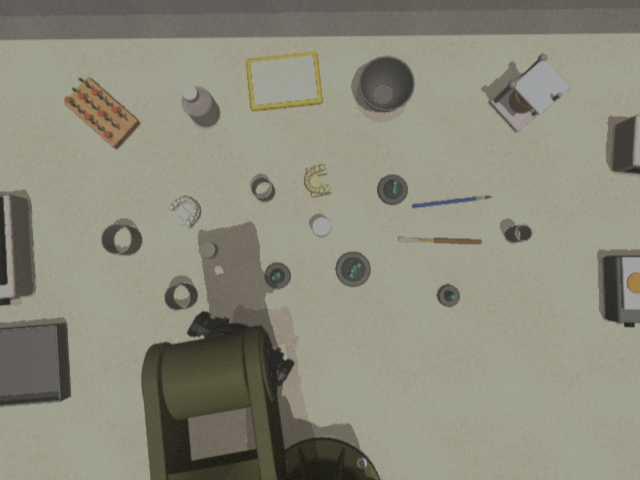

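After the double squeeze the xl ring still stands at (122,239). The camera reads about 1.7 mm too far in x, so I'll take that off every measurement and place xl.

```bash
python3 - <<'E'
from a import *
B=np.array([.0017,0])
x=list(RING["xl"]); r.move_ptp(x+[ZG+.09],rot(x,-A)); r.movel(x+[ZG],v=.15); gripper_to(0,25); st("grip")
f=np.array(FORM["xl"])-B; place("xl",f)
c=viewer.read_camera("side"); cv2.imwrite("pics/s1.png",c["pixels"][:,:,::-1])
E
```

```text
grip t 12.9 p [0.5213 0.399  0.0331] w 58.7 g 24.7 F [-2.7 -2.7  9.4]
lifted t 13.8 p [0.5208 0.3987 0.1495] w 56.4 g 48.1 F [ 0.1  0.3 -1.8]
over t 15.8 p [ 0.4596 -0.0641  0.131 ] w 57.0 g 48.2 F [ 0.2 -0.9 -1.2]
```

View pics/s1.png

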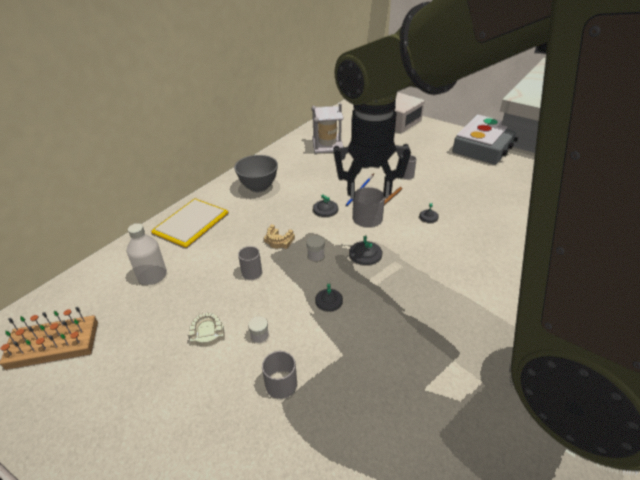

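The xl ring hangs upright at (368,207), directly over its former at (366,250). Lowering now.

```bash
python3 - <<'E'
from a import *
B=np.array([.0017,0]); f=np.array(FORM["xl"])-B; lower("xl",f)
x=np.array(RING["l"])-B; centre("l",x); place("l",np.array(FORM["l"])-B)
for n in("top","side"):
    c=viewer.read_camera(n); p=(353,268) if n=="top" else (366,235)
    cv2.imwrite(f"pics/p_{n}.png",cv2.resize(c["pixels"][p[1]-60:p[1]+60,p[0]-60:p[0]+60,::-1],(390,390),interpolation=cv2.INTER_CUBIC))
cv2.imwrite("pics/p.png",np.hstack([cv2.imread(f"pics/p_{n}.png") for n in("top","side")]))
E
```

```text
down True t 17.0 p [ 0.4598 -0.0646  0.0436] w 56.3 g 50.3 F [-1.7  0.3  7.3]
c1 t 20.8 p [0.4082 0.279  0.0323] w 50.1 g 24.5 F [-2.8 -1.   8.4]
c2 t 23.7 p [0.4082 0.279  0.0324] w 49.8 g 24.8 F [-1.9 -1.3  6.4]
lifted t 24.6 p [0.4078 0.2787 0.15  ] w 49.1 g 46.6 F [-0.7  0.3 -1.4]
over t 26.6 p [ 0.6219 -0.1458  0.1312] w 48.5 g 46.7 F [ 0.6  0.2 -0.3]
```

View pics/p.png

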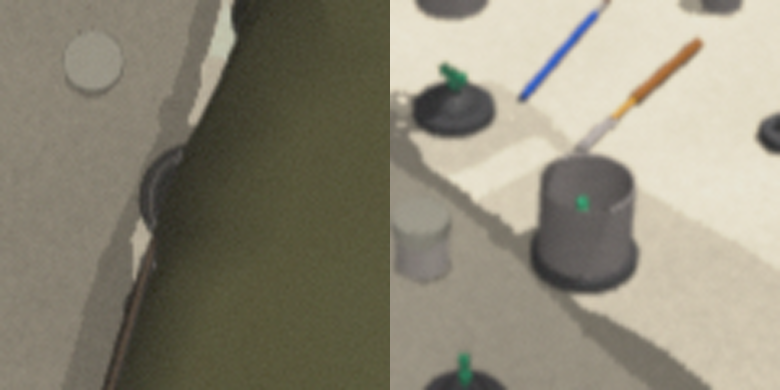

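The xl ring stands on its flange, evenly centred, with the wax visible inside. Next I'll lower large, place medium and pick up small.

```bash
python3 - <<'E'
from a import *
B=np.array([.0017,0])
lower("l",np.array(FORM["l"])-B)
for n in "ms":
    centre(n,np.array(RING[n])-B); place(n,np.array(FORM[n])-B)
    if n=="m": lower(n,np.array(FORM[n])-B)
c=viewer.read_camera("side"); cv2.imwrite("pics/s3.png",cv2.resize(c["pixels"][120:360,220:480,::-1],(780,600)[:2] if 0 else (650,600),interpolation=cv2.INTER_CUBIC))
E
```

```text
down True t 27.9 p [ 0.6221 -0.1467  0.0428] w 48.6 g 47.4 F [-1.7  0.3  6.6]
c1 t 31.7 p [0.6213 0.1157 0.0326] w 41.4 g 24.7 F [-1.6  0.1  6. ]
c2 t 34.6 p [0.6214 0.1156 0.0325] w 41.3 g 24.9 F [-1.5 -0.6  6.8]
lifted t 35.5 p [0.6208 0.1155 0.1496] w 40.3 g 45.5 F [ 0.7 -0.2 -1.7]
over t 36.5 p [0.4472 0.0891 0.1307] w 40.1 g 45.5 F [-0.2 -0.  -1.4]
down True t 37.7 p [0.4471 0.089  0.0427] w 40.1 g 46.4 F [-1.  -0.3  8.4]
c1 t 41.8 p [ 0.5289 -0.391   0.0324] w 32.2 g 24.6 F [-0.4 -0.3  7.6]
c2 t 44.7 p [ 0.5289 -0.391   0.0325] w 32.5 g 24.7 F [-0.8  0.3  6.6]
lifted t 45.7 p [ 0.5284 -0.3906  0.1495] w 30.7 g 44.6 F [-0.3  0.2 -1.3]
over t 46.6 p [ 0.4056 -0.2571  0.1307] w 31.2 g 44.6 F [-0.2  0.2 -1. ]
```

View pics/s3.png

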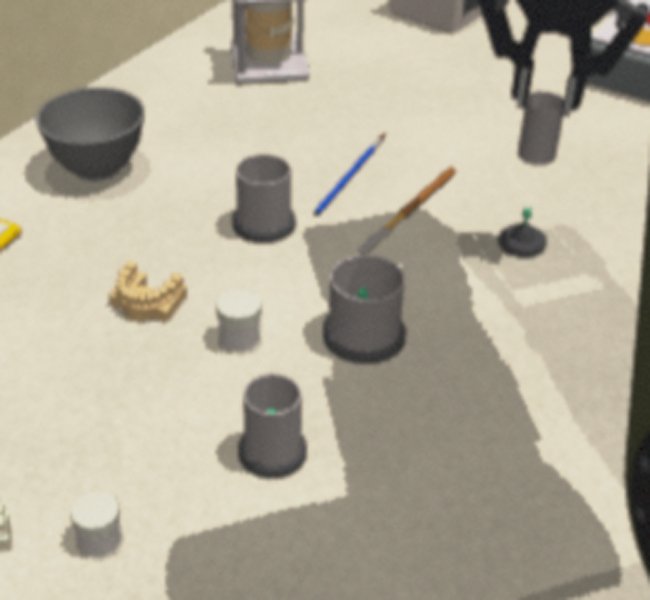

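Large, xl and medium stand squarely on their flanges with wax showing inside. The small ring hangs upright over its former, so I'll lower it, withdraw and check.

```bash
python3 - <<'E'
from a import *
B=np.array([.0017,0])
lower("s",np.array(FORM["s"])-B)
r.move_ptp([.144,-.53,.217],rot((.144,-.53),0)); st()
c=viewer.read_camera("top"); d=viewer.read_camera("side")
for n in RP:
    try: print(n,(ring(c,(FP[n][0]),RP[n][1])).round(4).tolist(),FORM[n])
    except Exception as e: print(n,e)
P=[v[0] for v in FP.values()]
a=np.hstack([cv2.resize(c["pixels"][y-25:y+25,x-25:x+25,::-1],(195,195)) for x,y in P])
b=cv2.resize(d["pixels"][170:330,220:480,::-1],(780,400))
cv2.imwrite("pics/f.png",cv2.convertScaleAbs(np.vstack([a,b]),alpha=1.5))
E
```

```text
down True t 47.9 p [ 0.4056 -0.2569  0.0426] w 31.1 g 45.4 F [-1.2  0.9  6.6]
 t 50.3 p [ 0.1448 -0.5295  0.2165] w 54.2 g 0.0 F [ 1.  -0.6 -0.3]
xl [[0.4608, -0.0649], [0.4624, -0.0585]] (0.4611, -0.0645)
l [[0.6234, -0.1464], [0.6194, -0.1427]] (0.6235, -0.1466)
m [[0.4485, 0.0895], [0.4489, 0.0835]] (0.4483, 0.089)
s [[0.4067, -0.2578], [0.4081, -0.2514]] (0.4069, -0.2566)
```

View pics/f.png

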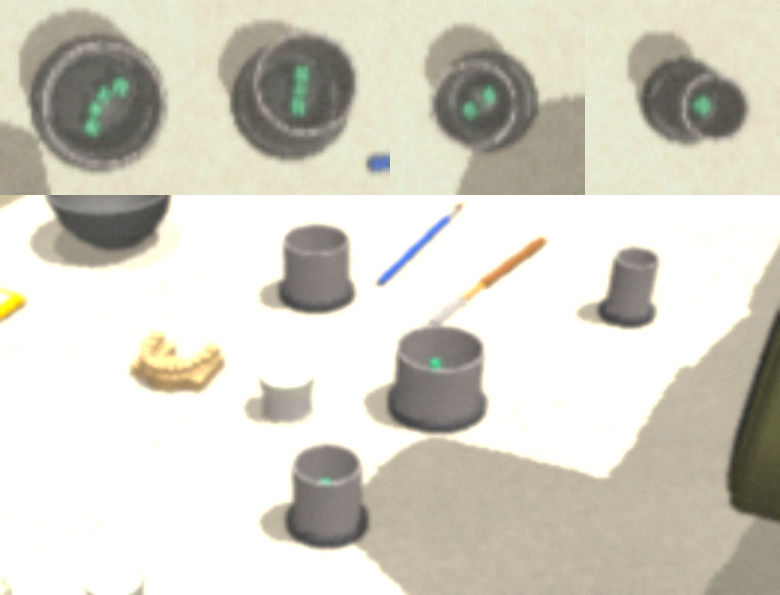

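All four rings stand upright on their own flanges: the top circles match the former centres within about 1–2 mm, and the wax is visible inside each one. Handing in.

```bash
python3 -c "
from plant import r
print(r.close_job())"
```

```text
the job is handed in; nothing more can be done
None
```

All four casting rings were lowered gently over the wax-ups on their own-size formers and stand upright, centred to about 1–2 mm in the last pictures; the job was handed in at about 50 s, and the hand-in call returned no verdict.

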